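Click the sprung lid open and put the garlic away

TASK

Put the garlic bulb from the chopping board away in the small wooden garlic box on the left. Its lid is sprung and pulls itself shut, so first swing it right back to its stop until the brass stay on its side clicks over and holds it open by itself: go by feel, because the stop is set differently each time and the stay bends if the lid is forced against it, and never let the lid snap shut. Leave the lid standing open with the bulb inside, and do not push the other things about.

Things in the scene. Friction and masses are not known exactly. Their poses are not given: they have to be found in the camera images.
- garlic_box: Small wooden garlic box, 3 round air holes in front, hinged lid with bow handle; 106 x 132 mm, 85 high with the lid shut; fixed to the worktop. Origin: centre of its underside; z up, x from its front (handle side) to the hinge side, y along the hinge. Inside: x -39 to 45, y -58 to 58 mm, floor z 7, rim z 75. Turned 0.3 to 0.9 rad, facing the robot. (Not the similar box far off on the right.)
- lid_hinge (a point): Middle of the lid's hinge axis, at [44, 0, 81] mm in the box's frame; the axis runs along the box's y. Fixed to the box.
- handle_mid (a point): Middle of the steel bow handle's bar: round, 8 mm thick, 58 long, along the hinge axis, 36 mm off the lid's face. Lid shut: at [-43, 0, 121] mm in the box's frame, 96 mm from the hinge axis. The bar can turn between gripping fingers, so these may point down through the whole swing. With the lid open, fingers spread wide about the bar would press on the lid: open them only a little.
- garlic_box_lid (a joint): Hinge angle of the lid, rad: 0 shut, growing as it opens up and back. A spring pulls it shut from any angle, about 2 N at the handle. The stop is met somewhere from 1.5 to 1.95; in the last 0.2 rad before it the catch first resists (4 to 8 N at the handle), then snaps over and draws the lid to the stop, and holds it there against about 2 N.
- stay: Flat brass quadrant stay on the lid's right side (box -y), 58 mm radius about the hinge, its end running in a keeper with a spring roller and a rubber stop, clamped at a different place each time. Origin on the hinge axis (as lid_hinge); turns with the lid. It bends above 22 N on its stop, which is about 12 N at the handle.
- box_in (a point): Centre of the box's inner floor, 7 mm above the worktop.
- garlic: Whole white garlic bulb, 54 mm wide, 55 tall, about 40 g, standing on the chopping board, whose top is 45 mm above the worktop. Origin: centre of its underside; z up to its neck.
- onion: Brown onion, 75 mm wide, 77 tall, loose on the board. Leave it alone. Origin: centre of its underside.
- lemon: Yellow lemon, 72 x 55 x 56 mm, loose on the board. Leave it alone. Origin: centre of its underside.
- notebook: Beige spiral notebook, 148 x 109 x 13 mm, loose on the worktop. Origin: centre of its underside.
- pen: Green pencil, 136 mm long, 7 thick, loose on the worktop. Origin: centre of its underside.
- wooden_spoon: Wooden spoon, 310 mm long, loose on the worktop. Origin: centre of its underside.
- nut_jar: Clip-top glass jar of nuts, 121 x 111 x 124 mm, loose at the back. Origin: centre of its underside.
Mind the look-alikes: they are no part of the job. Leave any blue or green look-alike of the garlic alone.

How it is judged:
On the way, in this order (a step that is already met when the one before it is completed fails the run):
1. the lid has been pushed through its catch and stands open by itself, untouched (value of joint garlic_box_lid above 1.45 rad and velocity of joint garlic_box_lid between -0.1 and 0.1 rad/s and contact force between each of the arm, the fingers and garlic_box_lid below 0.05 N), for 0.4 s.
2. the garlic bulb is inside the box (x of garlic in the frame of garlic_box between -0.042 and 0.048 m and y of garlic in the frame of garlic_box between -0.06 and 0.06 m and z of garlic in the frame of garlic_box between 0 and 0.06 m), for 0.2 s.
At the end, for the whole second after the job is handed in: The lid stands open by itself at its stop (hinge angle above 1.45 rad and still), and the garlic bulb lies at rest inside the box, wholly below the rim (all of step 2 and value of joint garlic_box_lid above 1.45 rad and velocity of joint garlic_box_lid between -0.1 and 0.1 rad/s and linear speed of garlic below 0.03 m/s); the robot touches nothing.
It fails at once if the lid is forced against the stay's stop: more than 22 N on the brass stay (contact force between stay and anything else above 22 N).
It fails at once if the lid snaps back towards shut (faster than 2 rad/s) (velocity of joint garlic_box_lid below -2 rad/s).
It fails at once if one of the other things on the worktop is pushed more than 30 mm (distance of any of onion, lemon, notebook, pen, wooden_spoon, nut_jar from where it was at the start of the episode above 0.03 m).
It also fails if it takes over 72 s, if anything falls off the work surface, if the arm or the gripper's body presses on something with over 40 N, if the wrist force passes 120 N, or if a joint passes its speed limit or range.

ROBOT

A 7-joint arm with a two-finger parallel gripper is mounted at the origin on a cart in front of the work surface, level with it; the furniture and walls round the work are solid. World frame = base frame: x ahead of the robot, y to its left, z up, the work surface at z = 0. Lengths are in m, angles in rad, forces in N, time in s.
With the tool pointing down it reaches from about 0.425 to 0.975 m from the base axis. Payload 16.7 kg.
Tool frame: the origin (TCP) lies at the very end of the fingers, on their centre line; the grasp point (between the pads) lies 19 mm behind it; z points along the fingers, y is the line along which they close (so a half turn about z gives the same grasp; the last joint's range is limited). The gripper opens to 85 mm and grips with 20 to 120 N. Pads are 22 mm wide; open, the fingers measure 114 mm over their backs; the gripper's body (76 mm by 85 mm) begins 54 mm behind the grasp point. The pads swing forward as they close: fully open they stand 13 mm farther back than shut.
Start: joints at [-1.393, 0.426, 0.074, 1.606, -0.034, 1.111, -0.067], TCP at [0.217, 0.639, 0.231] pointing down, gripper open.
Joint ranges: [-2.85, 2.85], [-0.5, 2.14], [-1.23, 1.37], [0.21, 2.46], [-1.02, 4.16], [0.16, 2.05], [-2.73, 2.73]. Speed limits (rad/s): [1.89, 1.89, 2.39, 2.39, 3.01, 3.01, 3.01].

INTERFACE

Orientations are given as a unit quaternion [w, x, y, z].
In Python, from rig import get_obs, get_image, camera_params, close_job gives the robot as it stands.
- The arm moves only by the tool jog_arm, never from a script. Its arguments are lists of equal length, an entry for each row: "jaw": the closure, from 0 (fully open) to 1 (shut); "dp": the shift along the tool's x, y, z in mm, a list of three; "turn": the turn about the tool's z in degrees. A call has 1 to 8 rows; each row is the pose to reach, as a shift and turn from the pose commanded when the call began, along the tool's axes at that moment; what a row does not reach only later rows make up. A row lasts 1/8 s, in which the tool goes at most 62.5 mm and 10.7 degrees, less where a joint would pass 70% of its speed; a pose out of reach is approached as far as the arm can. A call with a gripper value outside its range is refused whole. The fingers move at their own pace and stop on an object; "grip_force" is the grip in N (left out, the last holds). Time passes only in rows, so rows that repeat a pose let the fingers close. It gives the time, the measured TCP pose, the force, the opening and the grip force at its end, in the units of the state.
- get_obs(): the state, without advancing time (a new reading comes with each control period).
- get_image(name): name is "scene" or "side" or "wrist"; returns the picture (400x640x3 uint8, red, green, blue); there is no depth.
- camera_params(name): a dict with "K" (3x3 intrinsics, pixels), "R" (3x3) and "t" (3): a world point X has camera coordinates R X + t; the wrist camera has in their place "mount" (4x4, takes a point from camera to tool coordinates, whose origin is the TCP and whose axes are the flange's). Camera axes: x right, y down, z forward; pixel columns grow to the right and rows downward; lengths in m; the calibration is good to about 2 mm. A picture is of the moment at which its call begins: read the wrist's pose just before it. camera_params takes no time and is no camera call.
- close_job(): hands the job in; it is judged then, once.
The state is a dict: "time_s": time; "qpos": joint angles; "dq": joint speeds; "tau": joint torques, N m; "eef_pos": TCP position; "ee_rot": TCP orientation; "contact_force": force on the tool from outside, world axes, zero at the start; "torque": the same for the moment, N m; "width": finger opening in m; "grip_force": force on a finger pad.
Only numpy, scipy, OpenCV 4.12 (cv2) and the standard library are available. Lean on these libraries where they do the work, as an engineer would, in place of code of your own. Each camera call takes 0.05 s, during which the arm holds its last target. There are 200 camera calls.

## Working session

There is one attempt and no reset: what is moved stays moved. The work goes in short steps, Python scripts to look and compute and a tool call to move; the robot and the scene stay as the last step left them, time stands still between calls to the robot, and variables do not carry over. Pictures are saved under pics/ and viewed, at most 10 in all, crops included, and the job is handed in when it is done.

Besides the shell and the picture viewer there is one more tool, called after "Call:" in YAML: its name, and indented under it one key for each argument. jog_arm: Moves the arm, as the interface text tells. Its arguments: {"type":"object","properties":{"jaw":{"type":"array"},"dp":{"type":"array"},"turn":{"type":"array"},"grip_force":{"type":"number"}},"required":["jaw","dp","turn"]}

```bash
mkdir -p pics; python3 - <<'E'
from rig import *
import cv2,numpy as np
o=get_obs();print({k:np.round(v,3).tolist() for k,v in o.items()})
for n in("scene","side"):
    im=get_image(n);cv2.imwrite(f"pics/{n}0.png",im[:,:,::-1])
    p=camera_params(n);print(n,{k:np.round(v,4).tolist() for k,v in p.items()})
print(np.round(camera_params("wrist")["mount"],4).tolist(),np.round(camera_params("wrist")["K"],1).tolist())
E
```

```text
{'time_s': 0.0, 'qpos': [-1.394, 0.427, 0.074, 1.607, -0.034, 1.111, -0.067], 'dq': [0.001, -0.001, -0.0, -0.001, 0.002, -0.0, -0.0], 'tau': [0.0, -94.98, 3.761, -46.35, 0.019, 0.01, -0.0], 'eef_pos': [0.217, 0.639, 0.231], 'ee_rot': [-0.0, 0.163, 0.987, -0.001], 'contact_force': [-0.578, 0.418, -0.098], 'torque': [-0.072, -0.019, 0.042], 'grip_force': 0.0, 'width': 0.086}
scene {'K': [[408.9479, 0.0, 328.2947], [0.0, 408.9479, 192.8928], [0.0, 0.0, 1.0]], 'R': [[0.8355, -0.5494, -0.0073], [-0.2493, -0.3671, -0.8961], [0.4896, 0.7506, -0.4437]], 't': [-0.4436, 0.2206, 0.837]}
side {'K': [[387.2578, 0.0, 317.7814], [0.0, 387.2578, 201.6559], [0.0, 0.0, 1.0]], 'R': [[0.8426, -0.5385, 0.0071], [-0.3568, -0.5681, -0.7416], [0.4034, 0.6223, -0.6708]], 't': [-0.4525, 0.2538, 1.1395]}
[[-0.0, -0.9566, -0.2915, 0.0737], [1.0, -0.0001, 0.0003, -0.0014], [-0.0004, -0.2915, 0.9566, -0.142], [0.0, 0.0, 0.0, 1.0]] [[322.9, 0.0, 323.8], [0.0, 322.9, 199.0], [0.0, 0.0, 1.0]]
```

View pics/scene0.png

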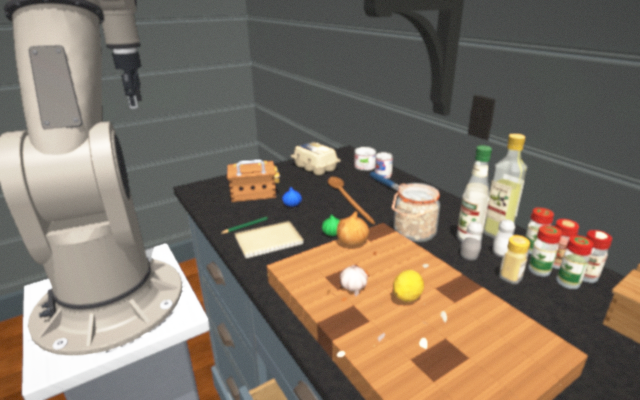

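View pics/side0.png

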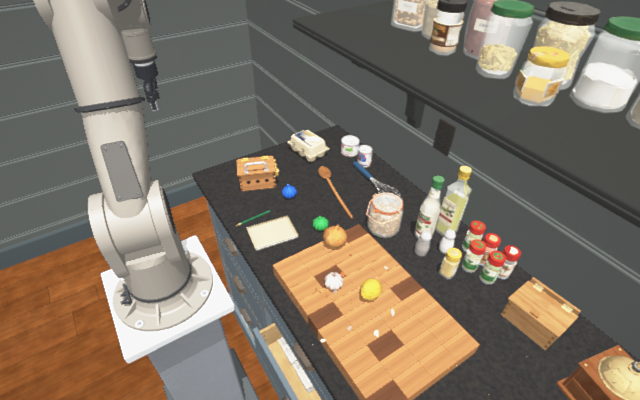

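The small handled box with three holes at scene (252,182) / side (257,173) fits the garlic box; the one at side (540,312) is the far-right look-alike. The white bulb at scene (353,279) / side (333,282) is the garlic; the blue (291,198) and green (332,226) ones are decoys. I'll confirm this in one enlarged crop.

```bash
python3 - <<'E'
import cv2,numpy as np
a=cv2.imread("pics/scene0.png");b=cv2.imread("pics/side0.png")
r=lambda im,x,y,w,h,s:cv2.resize(im[y:y+h,x:x+w],None,fx=s,fy=s,interpolation=cv2.INTER_CUBIC)
top=np.hstack([r(a,220,150,66,55,6),r(b,228,147,66,55,6)])
bot=np.hstack([r(a,320,250,66,45,6),r(b,305,260,66,45,6)])
cv2.imwrite("pics/crop0.png",np.vstack([top,bot])[:600])
E
```

```text
(no output)
```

View pics/crop0.png

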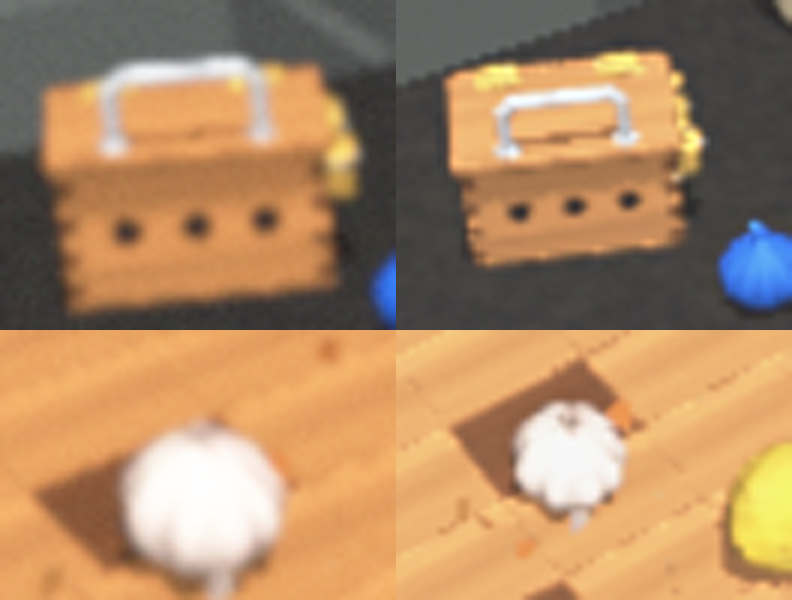

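```bash
cat > h.py <<'E'
import numpy as np
from rig import *
from scipy.optimize import least_squares
def proj(c,X):
    p=camera_params(c);q=np.array(p["R"])@X+np.array(p["t"]);q=np.array(p["K"])@q;return q[:2]/q[2]
def tri(obs,z=None):
    return least_squares(lambda X:np.concatenate([proj(c,X)-uv for c,uv in obs]),[.5,.3,.05])
def T(p,L):
    c,s=np.cos(p[2]),np.sin(p[2]);return np.array([p[0]+c*L[0]-s*L[1],p[1]+s*L[0]+c*L[1],L[2]])
E
python3 - <<'E'
from h import *
S=lambda x,y:("scene",np.array([220+x/6-.4,150+y/6-.4]));D=lambda x,y:("side",np.array([228+(x-396)/6-.4,147+y/6-.4]))
H=lambda y,z:[-.043,y,z]
obs=[(S(112,72),H(.027,.121)),(S(258,65),H(-.027,.121)),(D(503,105),H(.027,.121)),(D(622,95),H(-.027,.121)),
(S(115,146),H(.027,.087)),(S(262,133),H(-.027,.087)),(D(508,152),H(.027,.087)),(D(627,138),H(-.027,.087)),
(S(72,310),[-.047,.062,0]),(S(337,287),[-.047,-.062,0]),(D(482,265),[-.047,.062,0]),(D(683,244),[-.047,-.062,0])]
r=least_squares(lambda p:np.concatenate([proj(o[0],T(p,L))-o[1] for o,L in obs]),[.3,.8,.6])
print("box",r.x.round(4));print(r.fun.reshape(-1,2).round(1).tolist())
print("handle",T(r.x,[-.043,0,.121]).round(4),"hinge",T(r.x,[.044,0,.081]).round(4))
g=tri([("scene",np.array([353.6,278.])),("side",np.array([333.7,280.6]))]);print("garlic",g.x.round(4),g.fun.round(1))
o=get_obs();from scipy.spatial.transform import Rotation as R
q=o["ee_rot"];print(R.from_quat([q[1],q[2],q[3],q[0]]).as_matrix().round(3))
for n,c,uv in (("lemon","side",(371,289)),("onion","side",(335,240))):
    pass
print("lemon",tri([("scene",np.array([408,286])),("side",np.array([371,289]))]).x.round(3),"onion",tri([("scene",np.array([353,230])),("side",np.array([335,237]))]).x.round(3))
E
```

```text
box [0.4492 0.2997 1.1755]
[[3.0, 0.7], [-2.5, 0.4], [1.7, -0.0], [-3.0, 0.2], [3.7, -0.9], [-2.3, -0.2], [2.0, -0.4], [-3.0, 0.5], [1.9, -0.2], [-0.9, -0.1], [-0.4, 0.6], [-1.1, 0.7]]
handle [0.4327 0.2601 0.121 ] hinge [0.4662 0.3404 0.081 ]
garlic [ 0.4077 -0.2802  0.0619] [ 0.6  0.  -0.8 -0.1]
[[-0.947  0.321 -0.   ]
 [ 0.321  0.947 -0.001]
 [-0.    -0.001 -1.   ]]
lemon [ 0.478 -0.358  0.063] onion [ 0.495 -0.159  0.08 ]
```

Call:
jog_arm:
  jaw: [0,0,0,0,0,0,0,0]
  dp:
    - [-45,-40,0]
    - [-90,-80,0]
    - [-135,-120,0]
    - [-180,-160,0]
    - [-225,-200,0]
    - [-270,-240,0]
    - [-315,-280,0]
    - [-326,-290,0]
  turn: [0,0,0,0,0,0,0,0]

```text
time_s: 1.1
eef_pos: [0.4338, 0.2563, 0.2314]
ee_rot: [0.0, 0.165, 0.986, -0.0]
contact_force: [-0.3, 0.7, -0.1]
width: 0.0856
grip_force: 0.0
```

```bash
python3 - <<'E'
from rig import *
import cv2,numpy as np
o=get_obs();print({k:np.round(v,4).tolist() for k,v in o.items() if k in("time_s","eef_pos","ee_rot","dq","contact_force")})
np.savez("w1.npz",p=o["eef_pos"],q=o["ee_rot"])
cv2.imwrite("pics/w1.png",get_image("wrist")[:,:,::-1])
E
```

```text
{'time_s': 1.1, 'dq': [0.112, 0.003, 0.0339, 0.0011, -0.0243, -0.008, 0.2015], 'eef_pos': [0.4338, 0.2563, 0.2314], 'ee_rot': [0.0001, 0.1651, 0.9863, -0.0002], 'contact_force': [-0.3421, 0.7005, -0.1118]}
```

View pics/w1.png

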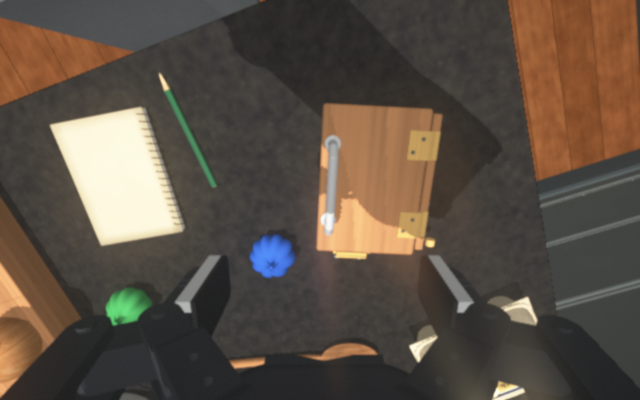

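```bash
cat >> h.py <<'E'
from scipy.spatial.transform import Rotation as Ro
def pose(f):
    d=np.load(f);q=d["q"];return d["p"],Ro.from_quat([q[1],q[2],q[3],q[0]]).as_matrix()
def wray(f,uv,z):
    p,R=pose(f);c=camera_params("wrist");M=np.array(c["mount"]);k=np.linalg.inv(np.array(c["K"]))
    d=R@M[:3,:3]@k@np.array([uv[0],uv[1],1.]);o=p+R@M[:3,3]
    return o+d*(z-o[2])/d[2]
E
python3 - <<'E'
from h import *
f="w1.npz"
a,b=wray(f,(333,143),.121),wray(f,(329,230),.121)
print("bar",a.round(4),b.round(4),np.linalg.norm(a-b),"mid",((a+b)/2).round(4))
d=a-b;print("yaw from bar",np.arctan2(-d[0],d[1]))
c=[wray(f,u,.085) for u in((323,104),(432,108),(413,250),(318,250))]
for i in range(4):
    e=c[(i+1)%4]-c[i];print(c[i].round(4),np.linalg.norm(e).round(4),np.arctan2(e[1],e[0]).round(3))
p,R=pose(f);print("bar mid in tool",(R.T@((a+b)/2-p)).round(4), "toolY ang",np.arctan2(R[1,1],R[0,1]))
m=(a+b)/2
for c in("scene","side"):print(c,proj(c,m))
print("blue",wray(f,(272,256),.03))
E
```

```text
bar [0.3959 0.2756 0.121 ] [0.4637 0.2493 0.121 ] 0.07276145085094646 mid [0.4298 0.2624 0.121 ]
yaw from bar 1.200967422108297
[0.3662 0.2775 0.085 ] 0.0938 1.204
[0.3999 0.365  0.085 ] 0.1342 -0.373
[0.5248 0.3161 0.085 ] 0.0932 -1.903
[0.4945 0.228  0.085 ] 0.1375 2.773
bar mid in tool [0.0058 0.0045 0.1104] toolY ang 1.2389889973917816
scene [249.46098396 161.52429839]
side [253.71432971 163.25626921]
blue [0.50912793 0.16460184 0.03      ]
```

The wrist view shows the box lid with the bar from (333,143) to (329,230). The bar midpoint comes out at (0.430, 0.262, 0.121) and the yaw at 1.20, both agreeing with the scene cameras. The lid size of 0.134 x 0.094 also fits roughly.

Call:
jog_arm:
  jaw: [0.3,0.5,0.5,0.5,0.5]
  dp:
    - [3,1,20]
    - [5,2,45]
    - [5,2,70]
    - [5,2,70]
    - [5,2,70]
  turn: [2,2,2,2,2]

```text
time_s: 1.78
eef_pos: [0.4282, 0.2643, 0.162]
ee_rot: [0.0, 0.179, 0.984, 0.0]
contact_force: [-1.0, 0.3, -0.2]
width: 0.0428
grip_force: 0.0
```

```bash
python3 - <<'E'
from h import *
o=get_obs();np.savez("w2.npz",p=o["eef_pos"],q=o["ee_rot"]);p,R=pose("w2.npz")
print((R.T@(np.array([.430,.2625,.121])-p)*1e3).round(1),np.arctan2(R[1,1],R[0,1]),o["width"],o["dq"].round(3) if hasattr(o["dq"],"round") else "")
E
```

```text
[-2.3 -1.1 41. ] 1.209863585761207 0.04281034726420571 [ 0.004 -0.014  0.005 -0.005  0.001 -0.005  0.002]
```

Call:
jog_arm:
  jaw: [0.5,0.5,0.5,0.8,1,1,1,1]
  dp:
    - [-2,-1,25]
    - [-2,-1,50]
    - [-2,-1,57]
    - [-2,-1,57]
    - [-2,-1,57]
    - [-2,-1,57]
    - [-2,-1,57]
    - [-2,-1,57]
  turn: [0,0,0,0,0,0,0,0]
  grip_force: 35

```text
time_s: 2.78
eef_pos: [0.4308, 0.2636, 0.1056]
ee_rot: [0.001, 0.18, 0.984, 0.002]
contact_force: [3.8, 7.4, -4.5]
width: 0.0065
grip_force: 34.3
```

Call:
jog_arm:
  jaw: [1,1,1,1,1,1,1,1]
  dp:
    - [0,2,-4]
    - [0,5,-8.5]
    - [0,10,-16.5]
    - [0,16,-24]
    - [0,23,-31]
    - [0,30,-37]
    - [0,38,-42]
    - [0,38,-42]
  turn: [0,0,0,0,0,0,0,0]

```text
time_s: 3.78
eef_pos: [0.4437, 0.2959, 0.1476]
ee_rot: [0.0, 0.181, 0.984, -0.001]
contact_force: [-1.6, -14.0, 15.5]
width: 0.0061
grip_force: 35.7
```

```bash
cat > s.py <<'E'
from h import *
o=get_obs();np.savez("w.npz",p=o["eef_pos"],q=o["ee_rot"]);p,R=pose("w.npz")
u=np.array([np.cos(1.203),np.sin(1.203)]);h=np.array([.430,.2625])+.087*u
s=(p[:2]-h)@u*1e3;z=(p[2]+.0155-.081)*1e3
print("s,z,r",s.round(1),z.round(1),np.hypot(s,z).round(1),"theta",(np.arctan2(z,-s)-.431).round(3),"F tool",(R.T@np.array(o["contact_force"])).round(2),"w",o["width"],"lat",(p[:2]-h)@[-u[1],u[0]],"t",o["time_s"])
F=np.array(o["contact_force"]);Fu=F[:2]@u;a=np.arctan2(z,-s);print("tangential(+open)",Fu*np.sin(a)+F[2]*np.cos(a),"radial out",-Fu*np.cos(a)+F[2]*np.sin(a))
E
python3 s.py
```

```text
s,z,r -50.9 82.1 96.6 theta 0.585 F tool [ -3.49 -13.72 -15.47] w 0.006095297458543256 lat -0.0007420971261346697 t 3.775
tangential(+open) -3.458017275182023 radial out 20.380250351464483
```

Call:
jog_arm:
  jaw: [1,1,1,1,1,1,1]
  dp:
    - [0,-1.5,-3]
    - [0,7,-7.5]
    - [0,16.5,-11]
    - [0,26,-14]
    - [0,35.5,-15.5]
    - [0,45.5,-16.5]
    - [0,45.5,-16.5]
  turn: [0,0,0,0,0,0,0]

```text
time_s: 4.65
eef_pos: [0.4609, 0.3399, 0.1642]
ee_rot: [0.001, 0.18, 0.984, 0.0]
contact_force: [3.8, -4.9, 7.5]
width: 0.0063
grip_force: 37.5
```

```bash
python3 s.py
```

```text
s,z,r -3.6 98.7 98.8 theta 1.103 F tool [-5.3  -3.2  -7.47] w 0.006266260909140408 lat -0.0009746599321327104 t 4.65
tangential(+open) -2.9020095171882923 radial out 7.59298544031577
```

Call:
jog_arm:
  jaw: [1,1,1,1,1]
  dp:
    - [0,5,-1.5]
    - [0,10,-1.5]
    - [0,15,-1]
    - [0,19.5,-0.5]
    - [0,19.5,-0.5]
  turn: [0,0,0,0,0]

```text
time_s: 5.28
eef_pos: [0.4677, 0.3574, 0.1642]
ee_rot: [0.001, 0.181, 0.984, -0.0]
contact_force: [7.6, -4.3, 1.3]
width: 0.0065
grip_force: 36.1
```

```bash
python3 s.py
```

```text
s,z,r 15.1 98.7 99.8 theta 1.292 F tool [-8.63 -1.36 -1.3 ] w 0.0065105464381998105 lat -0.0010709467487695055 t 5.275
tangential(+open) -1.4992064692311144 radial out 1.0976006946952834
```

Call:
jog_arm:
  jaw: [1,1,1]
  dp:
    - [-1,2.5,0.5]
    - [-1.5,4.5,1]
    - [-1.5,4.5,1]
  turn: [0,0,0]

```text
time_s: 5.65
eef_pos: [0.4697, 0.362, 0.1633]
ee_rot: [0.0, 0.18, 0.984, 0.0]
contact_force: [1.6, -2.4, 6.4]
width: 0.0066
grip_force: 36.7
```

```bash
python3 s.py
```

```text
s,z,r 20.1 97.8 99.8 theta 1.343 F tool [-2.38 -1.62 -6.43] w 0.006572391701744146 lat -0.0012811064427715423 t 5.65
tangential(+open) -2.87340108951589 radial out 5.978322108215165
```

Call:
jog_arm:
  jaw: [1,1,1]
  dp:
    - [0,2.5,0.5]
    - [0,4.5,1]
    - [0,4.5,1]
  turn: [0,0,0]

```text
time_s: 6.02
eef_pos: [0.4713, 0.3663, 0.1619]
ee_rot: [0.0, 0.18, 0.984, 0.0]
contact_force: [2.9, -1.6, 4.8]
width: 0.0063
grip_force: 36.9
```

```bash
python3 s.py
```

```text
s,z,r 24.7 96.4 99.5 theta 1.391 F tool [-3.31 -0.48 -4.8 ] w 0.0062934623650314865 lat -0.001216028390874018 t 6.025
tangential(+open) -1.6449629721901544 radial out 4.529959570528984
```

Call:
jog_arm:
  jaw: [1,1,1]
  dp:
    - [0,3,0.5]
    - [0,5,1]
    - [0,5,1]
  turn: [0,0,0]

```text
time_s: 6.4
eef_pos: [0.473, 0.3707, 0.1605]
ee_rot: [0.0, 0.18, 0.984, 0.0]
contact_force: [3.0, -3.1, 4.6]
width: 0.0063
grip_force: 36.8
```

```bash
python3 s.py
```

```text
s,z,r 29.5 95.0 99.5 theta 1.441 F tool [-3.89 -1.89 -4.57] w 0.006289431426146166 lat -0.001247591644178394 t 6.4
tangential(+open) -3.1434579371713625 radial out 3.8099472665852634
```

Call:
jog_arm:
  jaw: [1,1,1]
  dp:
    - [0,2.5,0.5]
    - [0,4.5,1.5]
    - [0,4.5,1.5]
  turn: [0,0,0]

```text
time_s: 6.78
eef_pos: [0.4747, 0.3751, 0.1592]
ee_rot: [0.0, 0.18, 0.984, 0.0]
contact_force: [2.6, -3.5, 7.0]
width: 0.0062
grip_force: 36.8
```

```bash
python3 s.py
```

```text
s,z,r 34.1 93.7 99.8 theta 1.489 F tool [-3.65 -2.41 -7.03] w 0.006240694078977132 lat -0.001207654217882089 t 6.775
tangential(+open) -4.650283384698165 radial out 5.794803918896788
```

Call:
jog_arm:
  jaw: [1,1,1]
  dp:
    - [0,2,0.5]
    - [0,4,1]
    - [0,4,1]
  turn: [0,0,0]

```text
time_s: 7.15
eef_pos: [0.4759, 0.3783, 0.158]
ee_rot: [0.0, 0.18, 0.984, -0.0]
contact_force: [3.4, -4.4, 4.5]
width: 0.0061
grip_force: 36.5
```

```bash
python3 s.py
```

```text
s,z,r 37.6 92.5 99.8 theta 1.526 F tool [-4.79 -2.94 -4.54] w 0.006113989184919138 lat -0.0011762455910802661 t 7.15
tangential(+open) -4.4071161293695 radial out 3.111507184389944
```

Call:
jog_arm:
  jaw: [1,1,1]
  dp:
    - [0,2,0.5]
    - [0,3.5,1.5]
    - [0,3.5,1.5]
  turn: [0,0,0]

```text
time_s: 7.52
eef_pos: [0.4773, 0.3817, 0.1566]
ee_rot: [0.0, 0.18, 0.984, -0.0]
contact_force: [3.9, -3.6, 6.2]
width: 0.006
grip_force: 36.5
```

```bash
python3 s.py
```

```text
s,z,r 41.3 91.1 100.0 theta 1.565 F tool [-4.92 -2.03 -6.23] w 0.005970316377556155 lat -0.0013008774838949879 t 7.525
tangential(+open) -4.400376659471719 radial out 4.848767497082618
```

Call:
jog_arm:
  jaw: [1,1,1]
  dp:
    - [0,2,0.5]
    - [0,3.5,1]
    - [0,3.5,1]
  turn: [0,0,0]

```text
time_s: 7.9
eef_pos: [0.4785, 0.3851, 0.1553]
ee_rot: [0.0, 0.18, 0.984, -0.0]
contact_force: [6.0, -2.2, 0.3]
width: 0.006
grip_force: 35.6
```

```bash
python3 s.py
```

```text
s,z,r 44.9 89.8 100.4 theta 1.603 F tool [-6.41  0.04 -0.25] w 0.0059634971999137885 lat -0.0012061338626945882 t 7.9
tangential(+open) -0.04450094969317048 radial out 0.2611078457682423
```

Call:
jog_arm:
  jaw: [1,1,1]
  dp:
    - [0,1.5,0.5]
    - [0,2.5,1.5]
    - [0,2.5,1.5]
  turn: [0,0,0]

```text
time_s: 8.28
eef_pos: [0.4795, 0.3872, 0.154]
ee_rot: [0.0, 0.18, 0.984, -0.0]
contact_force: [4.2, -5.2, 5.7]
width: 0.0061
grip_force: 36.1
```

```bash
python3 s.py
```

```text
s,z,r 47.2 88.5 100.3 theta 1.63 F tool [-5.77 -3.41 -5.69] w 0.006064371411086442 lat -0.0013340821405834456 t 8.275
tangential(+open) -5.654784642692929 radial out 3.4341701456123386
```

Call:
jog_arm:
  jaw: [1,1]
  dp:
    - [0,1.5,0.5]
    - [0,1.5,0.5]
  turn: [0,0]

```text
time_s: 8.52
eef_pos: [0.4799, 0.3881, 0.1535]
ee_rot: [0.0, 0.18, 0.984, -0.001]
contact_force: [1.8, -7.9, 7.0]
width: 0.0064
grip_force: 36.3
```

```bash
python3 s.py
```

```text
s,z,r 48.1 88.0 100.3 theta 1.64 F tool [-4.52 -6.77 -6.98] w 0.006392756717328799 lat -0.0014151114300220318 t 8.525
tangential(+open) -9.265544798939366 radial out 2.902724447944644
```

Call:
jog_arm:
  jaw: [1]
  dp:
    - [0,0,0]
  turn: [0]

```text
time_s: 8.65
eef_pos: [0.4799, 0.3881, 0.1534]
ee_rot: [0.0, 0.18, 0.984, -0.001]
contact_force: [2.9, -6.6, 7.0]
width: 0.0062
grip_force: 36.2
```

```bash
python3 s.py
```

```text
s,z,r 48.1 87.9 100.2 theta 1.64 F tool [-5.09 -5.17 -7.02] w 0.00623444446064959 lat -0.0013683451374629022 t 8.65
tangential(+open) -7.874294511900914 radial out 3.6997552194433028
```

Call:
jog_arm:
  jaw: [1,1,1]
  dp:
    - [0,-1.5,-1]
    - [0,-2.5,-1]
    - [0,-2.5,-1]
  turn: [0,0,0]

```text
time_s: 9.02
eef_pos: [0.4792, 0.3865, 0.1545]
ee_rot: [0.0, 0.18, 0.984, 0.0]
contact_force: [5.0, -3.4, 2.1]
width: 0.0063
grip_force: 35.8
```

```bash
python3 s.py
```

```text
s,z,r 46.4 89.0 100.3 theta 1.621 F tool [-5.91 -1.38 -2.1 ] w 0.006317921550518527 lat -0.0012752682241417073 t 9.025
tangential(+open) -2.162191348043054 radial out 1.2426009099733182
```

Call:
jog_arm:
  jaw: [1,1,1]
  dp:
    - [0,-1.5,-0.5]
    - [0,-1.5,-0.5]
    - [0,-1.5,-0.5]
  turn: [0,0,0]

```text
time_s: 9.4
eef_pos: [0.4788, 0.3857, 0.155]
ee_rot: [0.001, 0.18, 0.984, 0.001]
contact_force: [8.2, 1.0, -2.1]
width: 0.0063
grip_force: 35.5
```

```bash
python3 s.py
```

```text
s,z,r 45.5 89.5 100.4 theta 1.611 F tool [-7.32  3.88  2.09] w 0.006265943889382816 lat -0.001213631607766094 t 9.4
tangential(+open) 4.441410217121076 radial out -0.07500034418846924
```

Call:
jog_arm:
  jaw: [1,0.88,0.82,0.82,0.82,0.82,0.82]
  dp:
    - [0,1,0.5]
    - [0,1,0.5]
    - [0,1,0.5]
    - [0,1,0.5]
    - [0,1,0.5]
    - [0,1,0.5]
    - [0,1,0.5]
  turn: [0,0,0,0,0,0,0]

```text
time_s: 10.28
eef_pos: [0.4784, 0.3861, 0.1543]
ee_rot: [-0.0, 0.18, 0.984, -0.0]
contact_force: [0.2, -0.0, 0.6]
width: 0.0153
grip_force: 0.0
```

Call:
jog_arm:
  jaw: [0.82,0.82,0.82,0.7,0.4,0.1,0,0]
  dp:
    - [0,0,-30]
    - [0,0,-70]
    - [0,0,-100]
    - [-20,-50,-100]
    - [-45,-105,-100]
    - [-70,-160,-100]
    - [-95,-215,-100]
    - [-120,-270,-100]
  turn: [0,0,0,-10,-20,-30,-40,-50]

```text
time_s: 11.28
eef_pos: [0.4948, 0.0979, 0.2546]
ee_rot: [0.0, -0.244, 0.97, 0.0]
contact_force: [1.5, 0.4, 0.3]
width: 0.0853
grip_force: 0.0
```

```bash
python3 - <<'E'
from h import *
import cv2
o=get_obs();print(o["time_s"],np.round(o["eef_pos"],4),np.round(o["qpos"],2));np.savez("w.npz",p=o["eef_pos"],q=o["ee_rot"]);p,R=pose("w.npz")
print("yang",np.arctan2(R[1,1],R[0,1]));d=np.array([.408,-.28,.2])-p;print("d garlic tool",(R.T@d*1e3).round(1))
a=get_image("scene")[130:230,200:330,::-1];b=get_image("side")[110:210,200:330,::-1]
cv2.imwrite("pics/open.png",np.vstack([cv2.resize(x,None,fx=3,fy=3) for x in(a,b)]))
E
```

```text
11.275 [0.4948 0.0979 0.2546] [-0.59  0.12  0.29  1.97 -0.04  1.06  1.78]
yang 2.064057041320825
d garlic tool [ 255.5 -291.7   54.5]
```

View pics/open.png

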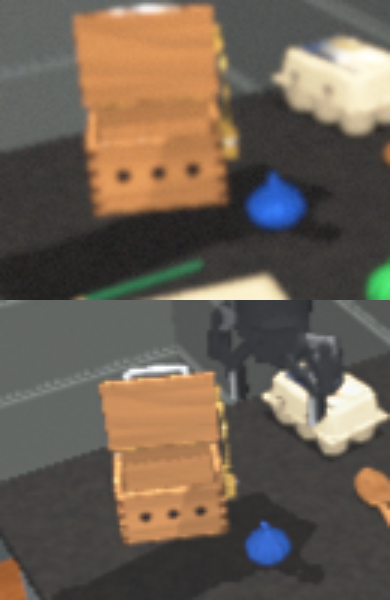

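The lid stands open by itself in both views: the panel is upright above the box at scene (250,150) and side (255,155). Next is the bulb.

Call:
jog_arm:
  jaw: [0,0,0,0,0,0,0,0]
  dp:
    - [30,-40,0]
    - [65,-85,10]
    - [105,-130,20]
    - [145,-175,30]
    - [185,-220,40]
    - [220,-260,40]
    - [255,-292,40]
    - [255,-292,40]
  turn: [5,10,15,20,27,27,27,27]

```text
time_s: 12.38
eef_pos: [0.4053, -0.2806, 0.2145]
ee_rot: [-0.0, -0.006, 1.0, -0.001]
contact_force: [0.6, 0.4, 0.2]
width: 0.0853
grip_force: 0.0
```

```bash
python3 - <<'E'
from h import *
import cv2
o=get_obs();print(o["time_s"],np.round(o["eef_pos"],4),np.round(o["qpos"],2),np.round(o["dq"],2));np.savez("w3.npz",p=o["eef_pos"],q=o["ee_rot"])
im=get_image("wrist");cv2.imwrite("pics/w3.png",im[:,:,::-1])
E
```

```text
12.375 [ 0.4053 -0.2806  0.2145] [-0.11  0.16  0.65  2.05 -0.12  0.96  2.19] [-0.05 -0.01 -0.06  0.01 -0.    0.   -0.06]
```

View pics/w3.png

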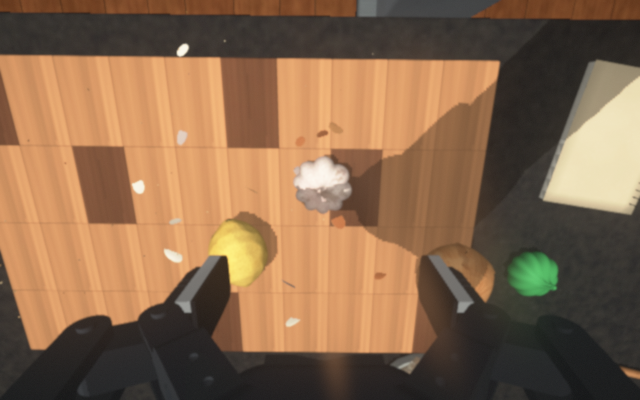

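```bash
python3 - <<'E'
from h import *
p,R=pose("w3.npz")
for n,u,z in(("g",(323,185),.07),("l",(238,252),.073),("o",(456,275),.083)):
    w=wray("w3.npz",u,z);print(n,w.round(4),(R.T@(w-p)*1e3).round(1))
E
```

```text
g [ 0.4051 -0.2829  0.07  ] [  0.2  -2.1 144.5]
l [ 0.4721 -0.3643  0.073 ] [-65.9 -84.3 141.6]
o [ 0.4888 -0.1551  0.083 ] [-85.  124.7 131.4]
```

The bulb is at (323,185), which puts it directly below the gripper with a residual offset of (0,-2) mm. The lemon is at (238,252) and the onion at (456,275), both clear of the fingers.

Call:
jog_arm:
  jaw: [0,0,0,0,0.3,0.6,0.8,0.8]
  dp:
    - [0,-2,50]
    - [0,-2,100]
    - [0,-2,140]
    - [0,-2,160]
    - [0,-2,160]
    - [0,-2,160]
    - [0,-2,160]
    - [0,-2,160]
  turn: [0,0,0,0,0,0,0,0]
  grip_force: 25

```text
time_s: 13.42
eef_pos: [0.4075, -0.2796, 0.0555]
ee_rot: [0.001, -0.009, 1.0, -0.0]
contact_force: [-2.3, 0.9, 9.9]
width: 0.0501
grip_force: 26.3
```

Call:
jog_arm:
  jaw: [0.8,0.8,0.8,0.8]
  dp:
    - [0,0,0]
    - [0,0,-50]
    - [0,0,-110]
    - [0,0,-160]
  turn: [0,0,0,0]

```text
time_s: 13.92
eef_pos: [0.4068, -0.2797, 0.217]
ee_rot: [0.001, -0.008, 1.0, -0.0]
contact_force: [0.6, -0.4, -1.1]
width: 0.0499
grip_force: 27.1
```

```bash
python3 - <<'E'
from h import *
o=get_obs();print(o["time_s"],np.round(o["eef_pos"],4),np.round(o["qpos"],2),o["width"],o["grip_force"]);np.savez("w.npz",p=o["eef_pos"],q=o["ee_rot"]);p,R=pose("w.npz")
u=np.array([np.cos(1.203),np.sin(1.203)]);h=np.array([.430,.2625])
t=h+(.043-.006)*u;print(t,(R.T@(np.append(t,.2)-p)*1e3).round(1),np.arctan2(R[1,1],R[0,1]))
E
```

```text
13.925 [ 0.4068 -0.2797  0.217 ] [-0.15  0.16  0.69  2.05 -0.12  0.97  2.2 ] 0.04993899146090042 27.131631717493292
[0.44330372 0.29702551] [-46.1 576.   16.8] 1.5874799270902316
```

Call:
jog_arm:
  jaw: [0.8,0.8,0.8,0.8,0.8,0.8,0.8,0.8]
  dp:
    - [-20,45,-20]
    - [-40,100,-40]
    - [-60,155,-40]
    - [-75,210,-40]
    - [-85,265,-40]
    - [-80,325,-40]
    - [-70,385,-40]
    - [-50,440,-40]
  turn: [0,0,-5,-13,-22,-32,-42,-52]

```text
time_s: 14.92
eef_pos: [0.4488, 0.1634, 0.2552]
ee_rot: [0.001, -0.449, 0.894, -0.0]
contact_force: [0.8, -0.3, -1.2]
width: 0.0504
grip_force: 27.1
```

```bash
cat > b.py <<'E'
from h import *
o=get_obs();print(o["time_s"],np.round(o["eef_pos"],4),np.round(o["qpos"],2),o["width"],o["grip_force"]);np.savez("w.npz",p=o["eef_pos"],q=o["ee_rot"]);p,R=pose("w.npz")
u=np.array([np.cos(1.203),np.sin(1.203)]);h=np.array([.430,.2625])
t=h+(.043-.006)*u;print((R.T@(np.append(t,.05)-p)*1e3).round(1),"turn",-np.degrees(2.774-np.arctan2(R[1,1],R[0,1])))
E
python3 b.py
```

```text
14.925 [0.4488 0.1634 0.2552] [-0.72  0.07  0.25  2.02 -0.02  1.05  2.04] 0.05041398128622534 27.13798754790332
[-103.6   84.4  205.2] turn -15.623123602366627
```

Call:
jog_arm:
  jaw: [0.8,0.8,0.8,0.8,0.8]
  dp:
    - [-45,37,0]
    - [-85,70,0]
    - [-104,84,0]
    - [-104,84,50]
    - [-104,84,50]
  turn: [-8,-15.5,-15.5,-15.5,-15.5]

```text
time_s: 15.55
eef_pos: [0.4435, 0.2932, 0.2023]
ee_rot: [-0.003, -0.562, 0.827, -0.001]
contact_force: [0.4, -0.6, -0.6]
width: 0.0502
grip_force: 27.1
```

```bash
python3 b.py; python3 - <<'E'
from rig import *;import cv2,numpy as np
a=get_image("scene")[120:240,190:350,::-1];b=get_image("side")[90:210,190:350,::-1];w=get_image("wrist")[:,:,::-1]
c=np.vstack([cv2.resize(x,(320,240)) for x in(a,b)])
cv2.imwrite("pics/place.png",np.hstack([c,cv2.resize(w,(480,300)) if 0 else cv2.copyMakeBorder(cv2.resize(w,(480,300)),0,180,0,0,0)]))
E
```

```text
15.55 [0.4435 0.2932 0.2023] [-0.83  0.23  0.15  1.96 -0.04  0.96  2.1 ] 0.050241311326879284 27.12789960558439
[ -4.2   1.3 152.3] turn -0.5556272204413971
```

View pics/place.png

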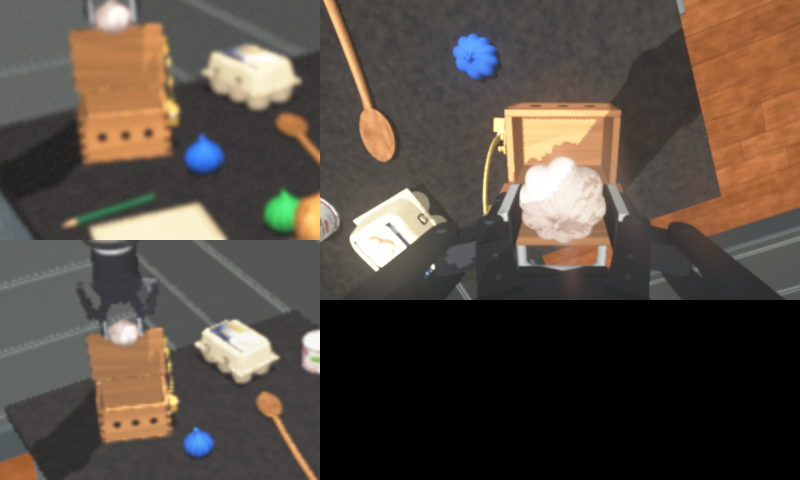

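```bash
python3 - <<'E'
from h import *
p,R=pose("w.npz")
for u in((252,140),(400,140),(316,140)):
    w=wray("w.npz",u,.075);print(u,w.round(4),(R.T@(w-p)*1e3).round(1))
bx=np.array([.430,.2625])+.043*np.array([np.cos(1.203),np.sin(1.203)])
u=np.array([np.cos(1.203),np.sin(1.203)]);v=np.array([-u[1],u[0]])
print("tcp in box",((p[:2]-bx)@u).round(4),((p[:2]-bx)@v).round(4))
E
```

```text
(252, 140) [0.4825 0.2293 0.075 ] [ 44.4 -60.1 127.4]
(400, 140) [0.3688 0.2744 0.075 ] [ 44.4  62.3 127.7]
(316, 140) [0.4334 0.2488 0.075 ] [ 44.4  -7.2 127.5]
tcp in box -0.0095 -0.0015
```

Call:
jog_arm:
  jaw: [0.8,0.8,0.8,0.8,0.8]
  dp:
    - [-2,1,30]
    - [-2,1,60]
    - [-2,1,90]
    - [-2,1,115]
    - [-2,1,115]
  turn: [0,0,0,0,0]

```text
time_s: 16.32
eef_pos: [0.4448, 0.2967, 0.0896]
ee_rot: [-0.0, -0.562, 0.827, -0.0]
contact_force: [-0.2, -0.9, -0.1]
width: 0.0504
grip_force: 27.1
```

```bash
python3 b.py
```

```text
16.325 [0.4448 0.2967 0.0896] [-0.81  0.38  0.13  2.05 -0.07  0.72  2.12] 0.05039951536934019 27.127668210596312
[ 0.2  1.5 39.6] turn -0.5194683315750915
```

Call:
jog_arm:
  jaw: [0.8,0.8,0.8,0.8,0.8]
  dp:
    - [1.5,1,18]
    - [1.5,1,36]
    - [1.5,1,50]
    - [1.5,1,62]
    - [1.5,1,62]
  turn: [0,0,0,0,0]

```text
time_s: 16.95
eef_pos: [0.4431, 0.2958, 0.0271]
ee_rot: [-0.0, -0.563, 0.827, -0.0]
contact_force: [-0.7, -0.4, 0.0]
width: 0.0503
grip_force: 27.1
```

Nothing is touching. Release gently, let the bulb settle, then lift straight out.

Call:
jog_arm:
  jaw: [0.36,0.3,0.26,0.26,0.26]
  dp:
    - [0,0,2]
    - [0,0,2]
    - [0,0,2]
    - [0,0,2]
    - [0,0,2]
  turn: [0,0,0,0,0]

```text
time_s: 17.58
eef_pos: [0.4441, 0.2961, 0.0259]
ee_rot: [0.001, -0.562, 0.827, -0.0]
contact_force: [5.2, -2.9, 2.7]
width: 0.063
grip_force: 2.4
```

Call:
jog_arm:
  jaw: [0.26,0.26,0.26,0.26,0.26,0.26,0.26]
  dp:
    - [0,0,-15]
    - [0,0,-40]
    - [0,0,-80]
    - [0,0,-130]
    - [10,0,-180]
    - [60,0,-200]
    - [110,0,-200]
  turn: [0,0,0,0,0,0,0]

```text
time_s: 18.45
eef_pos: [0.4026, 0.1931, 0.2276]
ee_rot: [0.002, -0.563, 0.827, 0.0]
contact_force: [0.7, -0.3, 0.3]
width: 0.0636
grip_force: 0.0
```

```bash
python3 - <<'E'
from rig import *;import cv2,numpy as np
print(get_obs()["time_s"],np.round(get_obs()["dq"],2))
a=get_image("scene")[120:240,190:350,::-1];b=get_image("side")[90:210,190:350,::-1];w=get_image("wrist")[:,:,::-1]
c=np.vstack([cv2.resize(x,(320,240)) for x in(a,b)])
cv2.imwrite("pics/end.png",np.hstack([c,cv2.copyMakeBorder(cv2.resize(w,(480,300)),0,180,0,0,0)]))
E
```

```text
18.45 [ 0.27 -0.53  0.16  0.62  0.1  -0.07  0.38]
```

View pics/end.png

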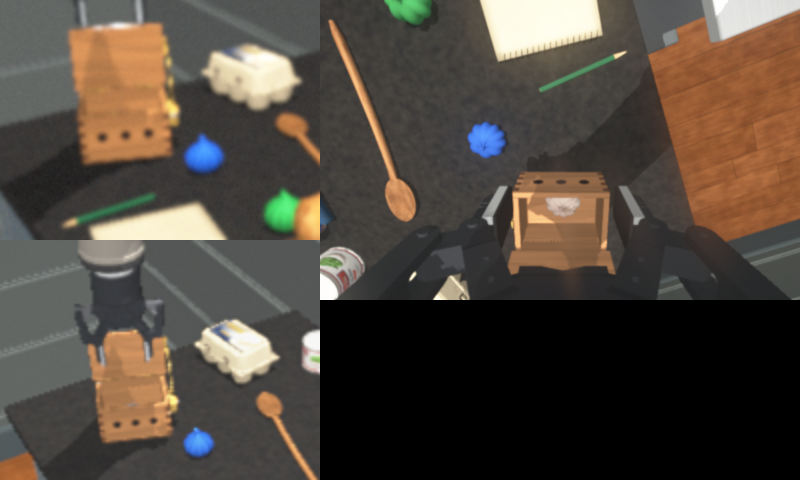

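The bulb is inside the box at (563,206) in the composite, and the lid still stands open. The gripper is clear of everything.

Call:
jog_arm:
  jaw: [0.26,0.26,0.26,0.26,0.26]
  dp:
    - [0,0,-20]
    - [0,0,-20]
    - [0,0,-20]
    - [0,0,-20]
    - [0,0,-20]
  turn: [0,0,0,0,0]

```text
time_s: 19.23
eef_pos: [0.4026, 0.1937, 0.2449]
ee_rot: [-0.0, -0.563, 0.827, -0.0]
contact_force: [-0.5, 0.4, 0.4]
width: 0.0631
grip_force: 0.0
```

```bash
python3 -c "
from rig import *
print(close_job())"
```

```text
the job is handed in; nothing more can be done
None
```

I opened the lid until its stay held it, put the garlic bulb in the box, and handed the job in at about 19 s; the last pictures showed the lid still open and the bulb inside, but no verdict came back.

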